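# Fit the adjustable wrench and tighten the foot nut

## Task

The big hex nut on the round grey foot of the noodle roller is loose; the adjustable wrench lies round it with its jaws still too wide. Roll the wrench's knurled worm (stroke its top towards the nut) until the jaws just fit the nut, then swing the handle clockwise, seen from above, so that the nut is tightened by about an eighth of a turn (45 degrees). Leave the wrench lying on the nut.

Things in the scene. Friction and masses are not known exactly. Their poses are not given: they have to be found in the camera images.
- nut_top (a point): The nut: plain steel hexagon, 36 mm across flats, 20 mm high, its stud end 4 mm above it, in the middle of a fixed round grey machine foot 172 mm across and 26 mm high, whose top flange gives on rubber, up to 4 mm down when pressed. The point is on the nut's axis, 2 mm above its upper face. The wrench lies flat on the foot, its open jaws round the nut.
- nut (a joint): Angle of the nut in rad; grows as it turns clockwise seen from above (tightens), starts within 0.01 of 0. It stays where it is left; turning it takes about 0.09 N m.
- worm_top (a point): Top of the wrench's worm, a knurled roller 22 mm thick, 18 mm wide, 7 mm proud of the 20 mm thick head; x points to the nut, 46 mm off, y along the roller, z up. Pressed 2 to 3 mm down (foot and wrench sink on the rubber, 2 to 6 N) and stroked along +x it rolls and closes the jaws, some 4 mm per 25 mm stroke (along -x: opens); when the jaws meet the nut it stops and the finger slips.
- wrench_grip (a point): Middle of the wrench's straight handle, 165 mm from the nut; axes as at the worm. The handle is 24 mm wide and 12 mm thick; the point is half-way up, 10 mm above the foot's top, just beyond the foot's edge (table 36 mm below). Its free end is 75 mm farther out. It can be pushed sideways with closed fingers or pinched across. Clockwise is towards +y here.
- jaw (a joint): How far the loose jaw has closed, in m: the opening between the jaws is 0.046 minus this value. Starts at 0 to 0.003; at 0.009 to 0.010 they hold the nut. It stays where it is left.

How it is judged (in metres and radians):
On the way, in this order (a step that is already met when the one before it is completed fails the run):
1. the jaws are closed on the nut (opening under 38 mm) while the nut has not yet been turned (value of joint jaw above 0.008 m and value of joint nut below 0.3 rad), for 0.2 s.
2. the nut is turned clockwise by at least 30 degrees with the jaws fitting (value of joint nut above 0.52 rad and value of joint jaw above 0.0077 m), for 0.2 s.
At the end, for the whole second after the job is handed in: The nut stands 30 to 60 degrees clockwise of its zero, the jaws are still closed on it (opening under 38.3 mm), and the wrench lies flat round the nut (worm within 58 mm of the nut's axis and 60 mm of the nut's top, tilted less than 7 degrees), at rest (all of step 2 and value of joint nut below 1.05 rad and horizontal distance between worm_top and nut_top below 0.058 m and distance between worm_top and nut_top below 0.06 m and angle between worm_top's own z axis and vertical below 0.12 rad and velocity of joint nut below 0.05 rad/s); the robot touches nothing.
It also fails if it takes over 58 s, if anything falls off the work surface, if the arm or the gripper's body presses on something with over 40 N, if the wrist force passes 120 N, or if a joint passes its speed limit or range.

## Robot

A 6-joint arm with a two-finger parallel gripper is mounted at the origin on a cart in front of the work surface, level with it; the furniture and walls round the work are solid. World frame = base frame: x ahead of the robot, y to its left, z up, the work surface at z = 0. Lengths are in mm, angles in rad, forces in N, time in s.
With the tool pointing down it reaches from about 275 to 775 mm from the base axis. Payload 14.6 kg.
Tool frame: the origin (TCP) lies between the finger pads; the fingertips stand finger_overhang ahead of it and the grasp point (between the pads) lies 8 mm behind it (finger_overhang is the distance from the TCP to the fingertips, in mm); z points along the fingers, x is the direction in which the jaws open and shut, and the axes are right-handed (so a half turn about z gives the same grasp; the last joint's range is limited). The gripper opens to 85 mm and grips with 20 to 120 N. Pads are 22 mm wide; open, the fingers measure 114 mm over their backs; the gripper's body (76 mm by 85 mm) begins 54 mm behind the grasp point. The pads swing forward as they close: fully open they stand 13 mm farther back than shut.
Start: joints at [-1.462, 0.263, -0.048, 1.259, 0, 1.415], TCP at [136.888, -506.843, 242.278] pointing down, gripper open.
Joint ranges: [-2.65, 2.65], [-0.89, 1.7], [-1.18, 1.37], [-2.13, 2.11], [-1.35, 1.29], [-3.14, 3.14]. Speed limits (rad/s): [1.89, 1.89, 2.57, 2.79, 3.14, 3.14].

## Interface

Orientations are given as a unit quaternion [w, x, y, z].
In Python, from cell import * gives the robot as it stands.
- The arm moves only by the tool carry_out, never from a script. Its argument "targets" is a list of rows, each an object with "slide": the shift along the world's x, y, z in units of 25 mm (1.0 is 25 mm), a list of three; "turn": the turn about the world's z in degrees. A call has 1 to 20 rows; each row shifts and turns the pose as measured when the row begins; what a row does not reach is not made up. A row lasts 1/12 s, in which the tool goes at most 41.7 mm and 7.16 degrees, less where a joint would pass 70% of its speed; a pose out of reach is approached as far as the arm can. A call is refused whole if a number of a shift passes 1 or a number of a turn 7.16, either way. A call with a gripper value outside its range is refused whole. "grip" is the finger opening in mm, from 0 to 85.4, set as the call begins (left out, the last holds). The fingers move at their own pace and stop on an object; the grip force is fixed at half the most. Time passes only in rows, so rows that do not move let the fingers close. It gives the time, the measured TCP pose, the force and the opening at its end, in the units of the state.
- observe(): the state, without advancing time (a new reading comes with each control period).
- snapshot(name): name is "scene" or "side" or "wrist"; returns a dict with "frame" (420x560x3 uint8, blue, green, red), "range_z" (420x560 float32, mm along the optical axis (not along the pixel's ray), 0 where there is no reading), "mtx" (3x3 intrinsics, pixels), "distortion" ([k1, k2, p1, p2, k3] as OpenCV has them; the pictures are not rectified), "rvec" (rotation vector, rad) and "tvec" (3), from world to camera coordinates, as OpenCV has them. Camera axes: x right, y down, z forward; pixel columns grow to the right and rows downward; lengths in mm; the calibration is good to about 2 mm. A picture is of the moment at which its call begins.
- sign_off(): hands the job in, once; it reports no verdict.
Trained networks look in a picture, given as the dict that the camera call returned (one of the last four; its "shot" number tells which), for a name from the list of things; names that differ only in an ending like _2 or _b are one class to them, and where a whole thing is asked for, a point or a joint stands for the part that bears it (a point fixed in the world has none). Each returns a list of dicts, best first, with "p" (0 to 1); they miss things now and then, are a little off and sometimes report something else, mostly with a low value. They report only what shows in the picture. A call takes as long as a camera call.
- search_frame(picture, name): "box" ([left, top, right, bottom] in pixels, round what is visible of it).
- landmark_of(picture, name): "centre" ([column, row] in pixels: a listed point, or the origin of a listed thing).
The state is a dict: "time_s": time; "q": joint angles; "joint_vel": joint speeds; "effort": joint torques, N m; "position": TCP position; "orientation": TCP orientation; "contact_force": force on the tool from outside, world axes, zero at the start; "ft_torque": the same for the moment, N m; "width": opening from 0.0 (shut) to 1.0 (fully open).
Only numpy, scipy, OpenCV 4.12 (cv2) and the standard library are available. Lean on these libraries where they do the work, as an engineer would, in place of code of your own. Each camera call takes 0.05 s, during which the arm holds its last target.

## Working session

There is one attempt and no reset: what is moved stays moved. The work goes in short steps, Python scripts to look and compute and a tool call to move; the robot and the scene stay as the last step left them, time stands still between calls to the robot, and variables do not carry over. Pictures are saved under pics/ and viewed, and the job is handed in when it is done.

Besides the shell and the picture viewer there is one more tool, called after "Call:" as a command line: name --argument value ..., lists and objects as JSON in quotes. carry_out: Moves the arm, as the interface text tells. Its arguments: {"type":"object","properties":{"targets":{"type":"array"},"grip":{"type":"number"}},"required":["targets"]}

```bash
mkdir -p pics; ls; cat > h.py <<'E'
from cell import *
import numpy as np, cv2
def unproj(s,px,z=None,depth=None):
    K=np.array(s["mtx"],float);D=np.array(s["distortion"],float)
    R=cv2.Rodrigues(np.array(s["rvec"],float))[0];t=np.array(s["tvec"],float).ravel()
    u=cv2.undistortPoints(np.array([[px]],float),K,D)[0,0]
    d=R.T@np.array([u[0],u[1],1]);c=-R.T@t
    if z is not None: return c+d*(z-c[2])/d[2]
    return c+d*depth
def proj(s,P):
    return cv2.projectPoints(np.array(P,float).reshape(-1,3),np.array(s["rvec"],float),np.array(s["tvec"],float),np.array(s["mtx"],float),np.array(s["distortion"],float))[0].reshape(-1,2)
def dep(s,px):
    c,r=int(round(px[0])),int(round(px[1]))
    a=s["range_z"][max(r-1,0):r+2,max(c-1,0):c+2];a=a[a>0]
    return float(np.median(a)) if a.size else 0
E
python3 - <<'E'
from h import *
o=observe();print(o)
for n in ["scene","side","wrist"]:
    s=snapshot(n);cv2.imwrite(f"pics/{n}0.png",s["frame"])
    for k in ["nut_top","worm_top","wrench_grip"]:
        for l in landmark_of(s,k)[:2]:
            d=dep(s,l["centre"]);print(n,k,l, unproj(s,l["centre"],depth=d).round(1))
E
```

```text
pics
{'time_s': 0.0, 'q': array([-1.46229302e+00,  2.63504389e-01, -4.89259624e-02,  1.25939914e+00,
        9.46898828e-06,  1.41549531e+00]), 'joint_vel': array([ 0.00101457, -0.00091518,  0.00284877,  0.00077628,  0.00036004,
       -0.00049348]), 'effort': array([ 1.35994906e-03, -6.37615156e+01,  3.84570086e+01,  1.35928651e-02,
       -1.46623211e-04,  1.93649828e-05]), 'position': array([ 136.86503575, -506.5777237 ,  241.83872793]), 'orientation': array([-3.76994810e-04,  7.93963099e-01, -6.07965731e-01, -3.53208356e-04]), 'contact_force': array([-0.14346698, -0.08491934,  0.29416345]), 'ft_torque': array([-0.0176163 , -0.00926941,  0.02430814]), 'width': 0.9984645867808629}
scene nut_top {'centre': [292.2, 193.1], 'p': 0.69} [ 572.6 -109.4   47.9]
scene worm_top {'centre': [301.0, 204.2], 'p': 0.72} [539.1 -83.2  52.4]
scene wrench_grip {'centre': [295.3, 254.3], 'p': 0.62} [496.3  36.2  41.7]
side nut_top {'centre': [307.5, 249.4], 'p': 0.76} [ 561.7 -128.    50.3]
side worm_top {'centre': [284.4, 236.6], 'p': 0.86} [539.  -65.4  46.8]
side wrench_grip {'centre': [253.9, 218.8], 'p': 0.74} [504.1  30.6  43.6]
```

```bash
python3 - <<'E'
import cv2
for n in ["scene","side"]:
    f=cv2.imread(f"pics/{n}0.png"); cv2.imwrite(f"pics/{n}0c.png",cv2.resize(f[150:300,200:400],(800,600),interpolation=cv2.INTER_CUBIC))
E
```

```text
(no output)
```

View pics/scene0.png

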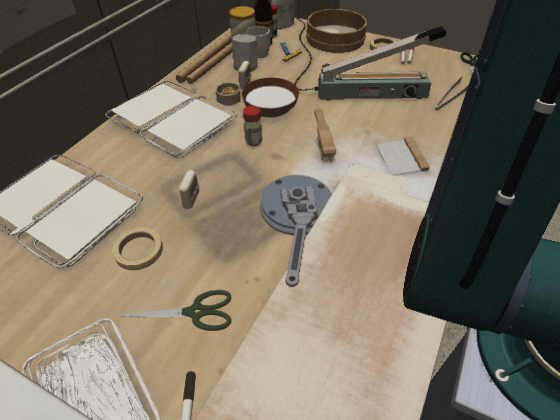

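View pics/side0.png

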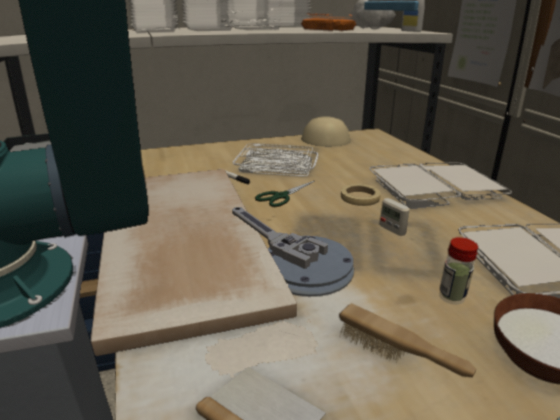

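View pics/wrist0.png

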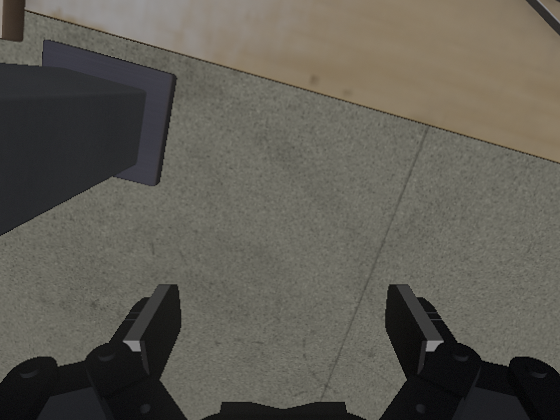

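View crops.

View pics/scene0c.png

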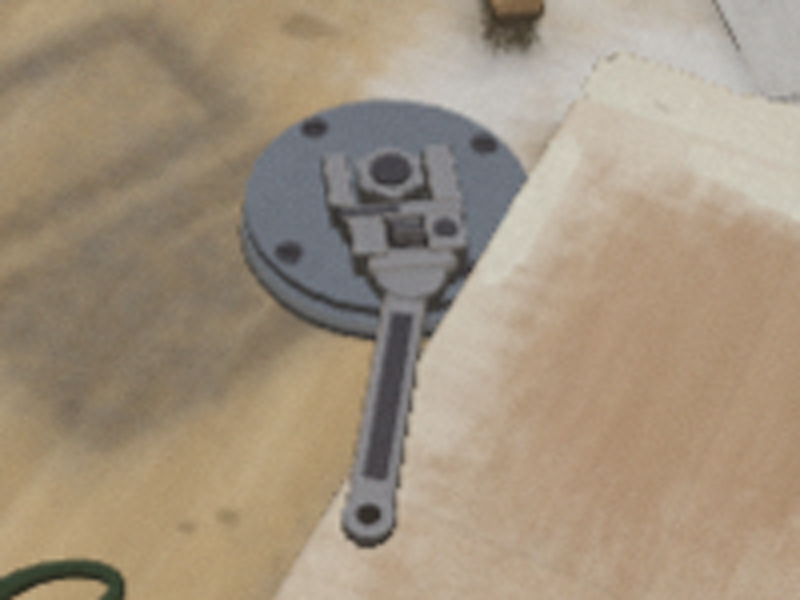

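View pics/side0c.png

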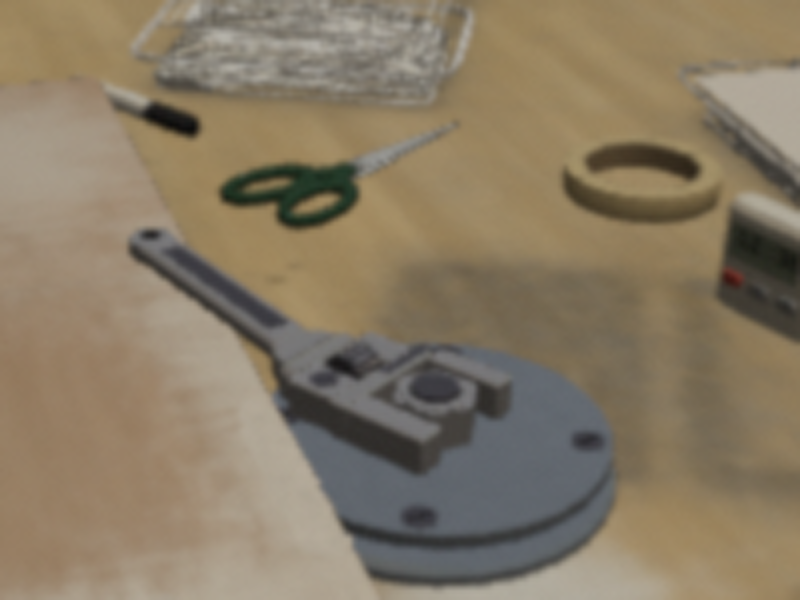

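```bash
python3 - <<'E'
from h import *
for n in ["scene","side"]:
    s=snapshot(n)
    for k,z in [("nut_top",48),("worm_top",53),("wrench_grip",42)]:
        for l in landmark_of(s,k)[:2]:
            print(n,k,l, unproj(s,l["centre"],z=z).round(1))
    # foot: points with height 22..30 in cloud
    v,u=np.mgrid[150:300,200:400]
    P=[]
    for c,r in zip(u.ravel(),v.ravel()):
        d=s["range_z"][r,c]
        if d>0: P.append(unproj(s,(c,r),depth=d))
    P=np.array(P); np.save(f"{n}_cloud.npy",P)
    m=(P[:,2]>15)&(np.hypot(P[:,0]-565,P[:,1]+115)<260)
    Q=P[m]; print(n,len(Q),Q.min(0),Q.max(0))
import collections
E
```

```text
scene nut_top {'centre': [297.8, 193.2], 'p': 0.49} [ 561.2 -114.6   48. ]
scene worm_top {'centre': [301.6, 204.1], 'p': 0.73} [537.9 -83.5  53. ]
scene 13283 [ 311.26807692 -307.91320866   15.06686593] [647.63006581 135.791733    55.48636936]
side nut_top {'centre': [307.1, 248.2], 'p': 0.73} [ 564.  -120.4   48. ]
side worm_top {'centre': [287.7, 236.9], 'p': 0.7} [541.  -78.6  53. ]
side wrench_grip {'centre': [252.1, 220.7], 'p': 0.62} [499.1  26.4  42. ]
side 10627 [ 357.4234842  -232.91377414   15.21008944] [809.92545888 134.39308434  67.85107597]
```

```bash
python3 - <<'E'
from h import *
import cell
print([k for k in dir(cell) if not k.startswith('__')])
print(globals().get('finger_overhang'))
for n in ["scene","side"]:
    P=np.load(f"{n}_cloud.npy")
    for y in (-60,-20,20,60,100):
        for x in range(380,660,20):
            m=(abs(P[:,0]-x)<8)&(abs(P[:,1]-y)<8)
            print(round(float(np.median(P[m,2])),0) if m.sum()>2 else None,end=' ')
        print(n,y)
    m=(P[:,2]>43); Q=P[m&(np.hypot(P[:,0]-560,P[:,1]+100)<120)]
    print(n,len(Q),Q.mean(0))
    m=(P[:,2]>34)&(P[:,1]>0)&(P[:,1]<60); Q=P[m];Q=Q[abs(Q[:,0]-500)<60]; print('handle',len(Q),Q.mean(0),np.polyfit(Q[:,1],Q[:,0],1))
    m=(P[:,2]>18)&(P[:,2]<30)&(P[:,1]<-50)&(P[:,0]>520); Q=P[m]; print('foot',Q.min(0),Q.max(0),np.median(Q[:,2]))
E
```

```text
['PlanningError', 'finger_overhang', 'landmark_of', 'observe', 'search_frame', 'sign_off', 'snapshot']
11.0
30.0 30.0 30.0 30.0 30.0 30.0 30.0 45.0 45.0 37.0 26.0 26.0 23.0 0.0 scene -60
30.0 30.0 30.0 30.0 30.0 30.0 32.0 42.0 -0.0 -0.0 0.0 -0.0 1.0 -0.0 scene -20
30.0 30.0 30.0 30.0 30.0 30.0 43.0 -0.0 -0.0 -1.0 0.0 -0.0 -0.0 -0.0 scene 20
30.0 30.0 30.0 30.0 30.0 41.0 41.0 -0.0 -0.0 0.0 -0.0 -0.0 0.0 0.0 scene 60
None 30.0 30.0 30.0 30.0 39.0 30.0 -1.0 -0.0 -0.0 -1.0 -0.0 -0.0 -0.0 scene 100
scene 957 [543.23923723 -85.469282    46.27947883]
handle 311 [497.42265513  30.84897163  42.03431492] [-3.06660104e-01  5.06882804e+02]
foot [ 520.09210829 -305.25886329   18.11980864] [647.63006581 -50.20527037  29.68498084] 26.10101747914723
31.0 31.0 32.0 31.0 31.0 32.0 32.0 46.0 47.0 47.0 None 28.0 27.0 None side -60
31.0 31.0 32.0 32.0 31.0 32.0 36.0 44.0 None None None None None 2.0 side -20
None 31.0 32.0 32.0 31.0 31.0 44.0 1.0 None None 1.0 1.0 1.0 2.0 side 20
None 31.0 32.0 31.0 32.0 39.0 44.0 None None 1.0 1.0 2.0 1.0 1.0 side 60
None 31.0 32.0 32.0 32.0 44.0 32.0 None 1.0 1.0 1.0 1.0 1.0 1.0 side 100
side 1098 [545.61142583 -92.93096957  47.11710357]
handle 197 [496.52591336  29.20862359  42.42527026] [-3.05818240e-01  5.05458443e+02]
foot [ 520.05852909 -203.28219425   18.07837101] [800.90094489 -50.13644325  29.92202429] 27.126985023391796
```

Call:
carry_out --targets '[{"slide":[0.9,1,0],"turn":6},{"slide":[0.9,1,0],"turn":6},{"slide":[0.9,1,0],"turn":6},{"slide":[0.9,1,0],"turn":6},{"slide":[0.9,1,0],"turn":6},{"slide":[0.9,1,0],"turn":6},{"slide":[0.9,1,0],"turn":6},{"slide":[0.9,1,0],"turn":6}]' --grip 0

```text
time_s: 1.67
position: [318.8, -302.4, 241.4]
orientation: [0.001, 0.975, -0.22, 0.001]
contact_force: [0.8, -1.1, 1.0]
width: -0.003
```

Call:
carry_out --targets '[{"slide":[0.9,1,0],"turn":6},{"slide":[0.9,1,0],"turn":6},{"slide":[0.9,1,0],"turn":6},{"slide":[0.9,1,0],"turn":6},{"slide":[0.9,1,0],"turn":6},{"slide":[0.9,1,0],"turn":6},{"slide":[0.9,0.8,0],"turn":6},{"slide":[0.6,0.5,0],"turn":6},{"slide":[0,0,0],"turn":0}]'

```text
time_s: 2.42
position: [501.0, -104.0, 242.5]
orientation: [0.001, 0.975, 0.222, 0.003]
contact_force: [-0.1, 0.1, -1.3]
width: -0.0
```

```bash
cat > look.py <<'E'
from h import *
import sys
tag=sys.argv[1]
o=observe();print(o['time_s'],o['position'].round(1),o['orientation'].round(3),o['contact_force'].round(1))
for n in sys.argv[2:]:
    s=snapshot(n);cv2.imwrite(f"pics/{n}{tag}.png",s["frame"])
    np.savez(f"last_{n}.npz",**{k:s[k] for k in ["frame","range_z","mtx","distortion","rvec","tvec"]})
    for k,z in [("nut_top",48),("worm_top",53),("wrench_grip",36+6)]:
        for l in landmark_of(s,k)[:2]:
            print(n,k,l,unproj(s,l["centre"],z=z).round(1),'d',unproj(s,l["centre"],depth=dep(s,l["centre"])).round(1))
E
python3 look.py 1 wrist scene side
```

```text
2.4167 [ 501.  -104.   242.5] [0.001 0.975 0.222 0.003] [-0.1  0.1 -1.3]
wrist nut_top {'centre': [336.2, 225.1], 'p': 0.78} [ 566.1 -119.2   48. ] d [ 565.2 -118.3   51. ]
wrist worm_top {'centre': [329.6, 180.1], 'p': 0.67} [538.  -81.5  53. ] d [537.9 -81.5  53.3]
wrist wrench_grip {'centre': [348.0, 35.5], 'p': 0.94} [495.9  32.7  42. ] d [495.8  32.5  43.3]
scene nut_top {'centre': [293.8, 194.1], 'p': 0.73} [ 568.  -108.1   48. ] d [ 567.6 -107.1   49.1]
scene worm_top {'centre': [298.7, 202.3], 'p': 0.85} [545.7 -85.6  53. ] d [548.5 -92.1  45.6]
scene wrench_grip {'centre': [294.1, 254.5], 'p': 0.96} [498.1  38.   42. ] d [497.8  38.5  42.8]
side nut_top {'centre': [307.8, 247.6], 'p': 0.51} [ 566.  -118.8   48. ] d [ 563.2 -125.5   52.3]
side worm_top {'centre': [287.2, 238.0], 'p': 0.67} [538.7 -82.3  53. ] d [538.4 -83.3  53.6]
side wrench_grip {'centre': [251.9, 219.4], 'p': 0.84} [500.2  32.2  42. ] d [500.   31.3  42.5]
```

View pics/wrist1.png

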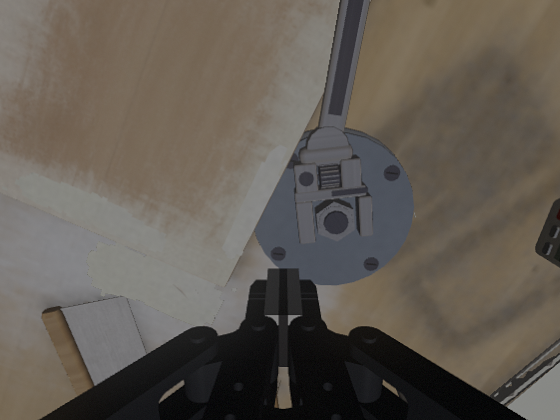

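```bash
python3 - <<'E'
from h import *
s=dict(np.load("last_wrist.npz"))
f=cv2.resize(s["frame"][100:280,230:430],(800,720),interpolation=cv2.INTER_CUBIC)[:600];cv2.imwrite("pics/w1c.png",f)
for nm,p,z in [("h1",(334,122),42),("h2",(356,2),42),("rjaw_end",(372,236),46),("rjaw_top",(361,160),46),("nut",(336,222),50),("worm",(329,177),53),("tipL",(283,270),None)]:
    if z: print(nm,unproj(s,p,z=z).round(1))
E
```

```text
h1 [518.9 -34.4  42. ]
h2 [489.8  57.2  42. ]
rjaw_end [ 604.2 -114.6   46. ]
rjaw_top [556.7 -53.5  46. ]
nut [ 563.8 -115.9   50. ]
worm [536.1 -79.2  53. ]
```

View pics/w1c.png

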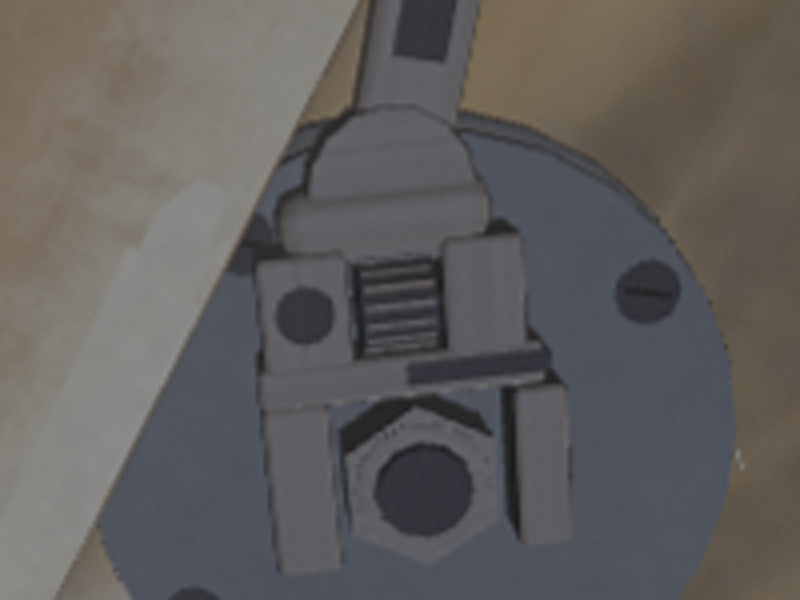

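Call:
carry_out --targets '[{"slide":[0.4,0.4,-0.5],"turn":5.5},{"slide":[0.4,0.4,-0.9],"turn":5.5},{"slide":[0.4,0.4,-1],"turn":0},{"slide":[0,0,-1],"turn":0},{"slide":[0,0,-1],"turn":0},{"slide":[0,0,-1],"turn":0},{"slide":[0,0,-0.7],"turn":0},{"slide":[0,0,0],"turn":0}]'

```text
time_s: 3.68
position: [530.2, -76.2, 86.1]
orientation: [0.003, 0.95, 0.313, 0.005]
contact_force: [-0.3, -0.3, -1.2]
width: -0.001
```

```bash
python3 look.py 2 wrist side
```

```text
3.6833 [530.2 -76.2  86.1] [0.003 0.95  0.313 0.005] [-0.3 -0.3 -1.2]
wrist worm_top {'centre': [293.1, 281.0], 'p': 0.87} [539.8 -80.8  53. ] d [525.3 -63.9  90.6]
wrist wrench_grip {'centre': [366.6, 36.3], 'p': 0.59} [496.2  31.4  42. ] d [496.   31.1  43.5]
side nut_top {'centre': [308.8, 246.9], 'p': 0.75} [ 568.7 -117.1   48. ] d [ 566.7 -121.8   51.1]
side worm_top {'centre': [286.0, 235.9], 'p': 0.82} [539.2 -74.   53. ] d [539.6 -72.9  52.3]
side wrench_grip {'centre': [252.9, 221.2], 'p': 0.58} [500.1  23.7  42. ] d [498.9  19.   44.5]
```

View pics/wrist2.png

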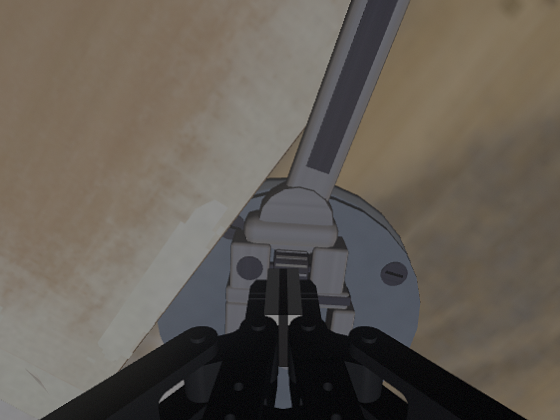

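View pics/side2.png

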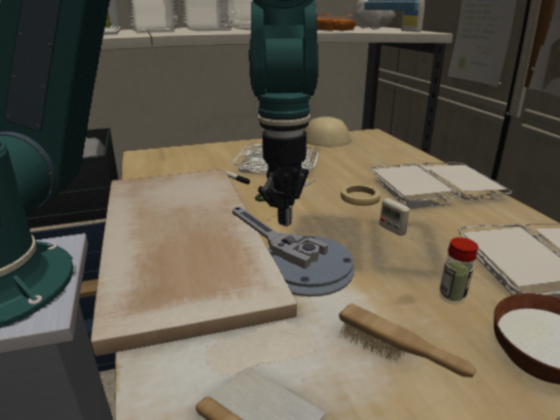

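Call:
carry_out --targets '[{"slide":[0.1,0.07,-0.4],"turn":0},{"slide":[0,0,-0.4],"turn":0},{"slide":[0,0,-0.04],"turn":0},{"slide":[0,0,0],"turn":0}]'

```text
time_s: 4.42
position: [535.8, -75.1, 67.8]
orientation: [0.005, 0.95, 0.313, 0.009]
contact_force: [0.2, 0.2, 0.7]
width: -0.0
```

```bash
python3 look.py 3 wrist
```

```text
4.4167 [535.8 -75.1  67.8] [0.005 0.95  0.313 0.009] [0.2 0.2 0.7]
wrist nut_top {'centre': [279.4, 363.2], 'p': 0.46} [ 564.4 -117.4   48. ] d [538.2 -82.2  95.4]
wrist wrench_grip {'centre': [363.1, 23.9], 'p': 0.88} [495.9  30.9  42. ] d [495.7  30.5  43.5]
```

Call:
carry_out --targets '[{"slide":[-0.15,0.05,-0.1],"turn":0},{"slide":[0,0,-0.1],"turn":0},{"slide":[0,0,0],"turn":0}]'

```text
time_s: 4.87
position: [532.4, -74.1, 64.0]
orientation: [0.006, 0.95, 0.313, 0.01]
contact_force: [0.9, -1.3, 2.4]
width: -0.002
```

Call:
carry_out --targets '[{"slide":[0,0,-0.06],"turn":0},{"slide":[0,0,-0.04],"turn":0},{"slide":[0,0,0],"turn":0}]'

```text
time_s: 5.12
position: [532.8, -74.4, 62.9]
orientation: [0.007, 0.95, 0.313, 0.01]
contact_force: [-4.1, 1.1, 12.5]
width: -0.001
```

```bash
python3 - <<'E'
from h import *
for i in range(4):
    s=snapshot("wrist");o=observe();print(o['position'].round(2),o['contact_force'].round(1),o['ft_torque'].round(2))
E
```

```text
[532.83 -74.41  63.02] [-3.6  0.8 10.9] [0.02 0.77 0.01]
[532.77 -74.4   62.97] [-4.2  1.7 10.9] [0.09 0.73 0.02]
[532.78 -74.39  62.99] [-3.4  0.7 11.1] [ 0.1   0.74 -0.01]
[532.79 -74.4   62.97] [-4.3  0.9 11.2] [ 0.04  0.72 -0.06]
```

Call:
carry_out --targets '[{"slide":[0,0,0.02],"turn":0},{"slide":[0.1,-0.13,0],"turn":0},{"slide":[0.1,-0.13,0],"turn":0}]'

```text
time_s: 5.57
position: [537.3, -80.5, 64.2]
orientation: [0.007, 0.95, 0.313, 0.011]
contact_force: [-0.2, 0.8, 0.9]
width: 0.004
```

```bash
python3 look.py 4 wrist
```

```text
5.5667 [537.3 -80.5  64.2] [0.007 0.95  0.313 0.011] [-0.2  0.8  0.9]
wrist nut_top {'centre': [282.1, 360.2], 'p': 0.55} [ 564.1 -117.9   48. ] d [539.8 -86.2  91.3]
wrist wrench_grip {'centre': [372.2, 3.7], 'p': 0.63} [495.4  31.7  42. ] d [495.2  31.2  43.9]
```

View pics/wrist4.png

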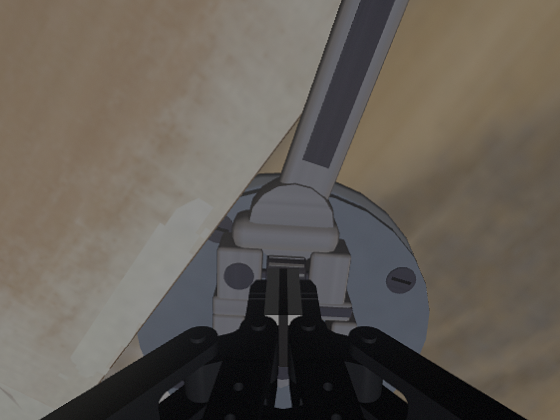

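Call:
carry_out --targets '[{"slide":[0,0,-0.06],"turn":0},{"slide":[0,0,0],"turn":0},{"slide":[0,0,0],"turn":0}]'

```text
time_s: 6.02
position: [538.0, -81.3, 63.5]
orientation: [0.008, 0.95, 0.313, 0.011]
contact_force: [-2.9, 0.9, 10.3]
width: 0.003
```

Call:
carry_out --targets '[{"slide":[0.12,-0.16,-0.03],"turn":0},{"slide":[0.12,-0.16,-0.03],"turn":0}]'

```text
time_s: 6.18
position: [543.7, -88.8, 62.8]
orientation: [0.008, 0.95, 0.313, 0.011]
contact_force: [-1.9, -1.3, 10.9]
width: 0.0
```

```bash
python3 look.py 5 wrist side; python3 - <<'E'
import cv2
f=cv2.imread("pics/side5.png");cv2.imwrite("pics/side5c.png",cv2.resize(f[150:300,200:400],(800,600),interpolation=cv2.INTER_CUBIC))
E
```

```text
6.1833 [543.7 -88.8  62.8] [0.008 0.95  0.313 0.011] [-1.9 -1.3 10.9]
wrist worm_top {'centre': [284.9, 269.6], 'p': 0.77} [538.1 -80.5  53. ] d [536.3 -78.3  58. ]
side nut_top {'centre': [306.7, 248.4], 'p': 0.71} [ 563.1 -120.8   48. ] d [ 561.4 -124.8   50.6]
side worm_top {'centre': [283.9, 236.0], 'p': 0.81} [535.3 -73.2  53. ] d [539.4 -61.2  45.8]
side wrench_grip {'centre': [253.5, 220.6], 'p': 0.61} [502.  26.  42.] d [500.4  19.8  45.3]
```

View pics/side5c.png

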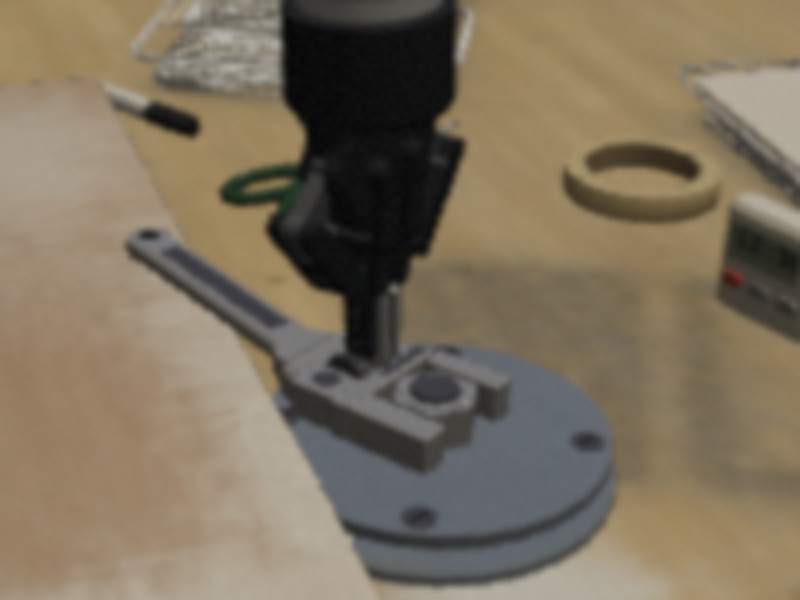

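View pics/wrist5.png

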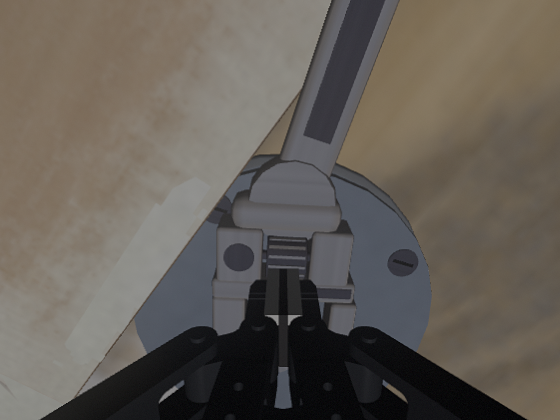

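Call:
carry_out --targets '[{"slide":[0.06,-0.08,-0.02],"turn":0},{"slide":[0,0,0.3],"turn":0},{"slide":[-0.24,0.32,0],"turn":0},{"slide":[-0.24,0.32,0],"turn":0},{"slide":[0,0,-0.2],"turn":0},{"slide":[0,0,0],"turn":0}]'

```text
time_s: 7.08
position: [532.1, -73.5, 65.3]
orientation: [0.009, 0.95, 0.313, 0.012]
contact_force: [-0.6, 0.1, -0.9]
width: 0.005
```

Call:
carry_out --targets '[{"slide":[0,0,-0.1],"turn":0},{"slide":[0.12,-0.16,-0.03],"turn":0},{"slide":[0.12,-0.16,-0.02],"turn":0},{"slide":[0.12,-0.16,-0.02],"turn":0},{"slide":[0.12,-0.16,-0.02],"turn":0}]'

```text
time_s: 7.5
position: [543.5, -88.7, 61.6]
orientation: [0.009, 0.949, 0.314, 0.012]
contact_force: [-5.2, -2.3, 13.8]
width: 0.0
```

Call:
carry_out --targets '[{"slide":[0,0,0.3],"turn":0},{"slide":[-0.24,0.32,0.2],"turn":0},{"slide":[-0.5,0.6,0.6],"turn":0},{"slide":[-0.5,0.6,0.6],"turn":0},{"slide":[0,0,0],"turn":0}]'

```text
time_s: 7.92
position: [510.0, -49.2, 104.2]
orientation: [0.008, 0.95, 0.313, 0.011]
contact_force: [0.9, 0.2, 1.4]
width: -0.002
```

```bash
python3 look.py 6 wrist scene; python3 - <<'E'
import cv2
f=cv2.imread("pics/scene6.png");cv2.imwrite("pics/scene6c.png",cv2.resize(f[160:260,240:373],(800,600),interpolation=cv2.INTER_CUBIC))
E
```

```text
7.9167 [510.  -49.2 104.2] [0.008 0.95  0.313 0.011] [0.9 0.2 1.4]
wrist nut_top {'centre': [285.1, 362.8], 'p': 0.78} [ 562.3 -116.9   48. ] d [514.1 -55.1 131.6]
wrist wrench_grip {'centre': [352.3, 108.0], 'p': 0.65} [495.  32.  42.] d [494.7  31.9  43.4]
scene nut_top {'centre': [293.7, 195.1], 'p': 0.41} [ 566.9 -105.1   48. ] d [530.3 -23.5 138.7]
scene worm_top {'centre': [299.5, 203.1], 'p': 0.76} [543.2 -84.2  53. ] d [544.1 -86.4  50.6]
scene wrench_grip {'centre': [297.5, 254.3], 'p': 0.95} [492.3  34.5  42. ] d [492.2  34.8  42.3]
```

View pics/scene6c.png

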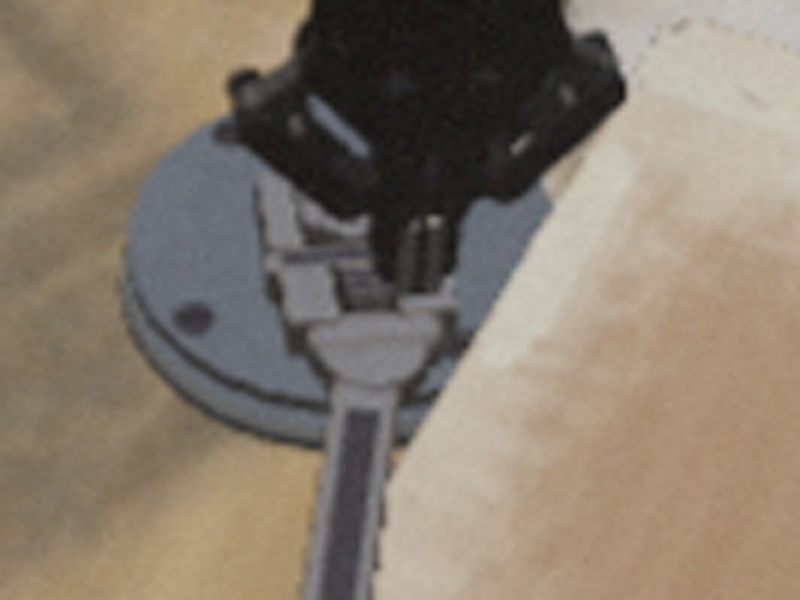

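View pics/wrist6.png

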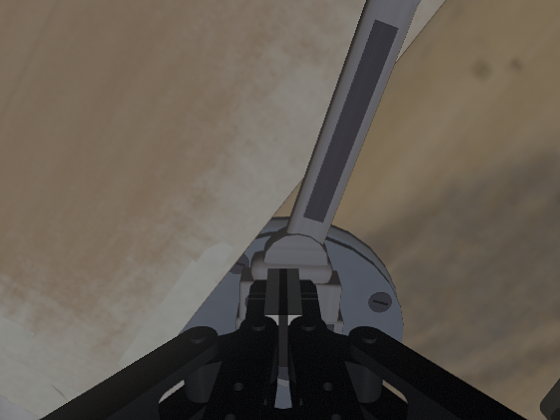

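Call:
carry_out --targets '[{"slide":[0.7,-1,0.3],"turn":0},{"slide":[0.7,-1,0.3],"turn":0},{"slide":[0.7,-1,0.3],"turn":0},{"slide":[0.7,-1,0],"turn":0},{"slide":[0.6,-0.8,0],"turn":0},{"slide":[0,0,0],"turn":0}]'

```text
time_s: 8.82
position: [598.6, -177.6, 122.9]
orientation: [0.007, 0.95, 0.312, 0.008]
contact_force: [-0.7, 0.4, -0.1]
width: 0.001
```

```bash
python3 look.py 7 wrist; python3 - <<'E'
import cv2
f=cv2.imread("pics/wrist7.png");cv2.imwrite("pics/wrist7c.png",cv2.resize(f[60:270,180:460],(800,600),interpolation=cv2.INTER_CUBIC))
E
```

```text
8.8167 [ 598.6 -177.6  122.9] [0.007 0.95  0.312 0.008] [-0.7  0.4 -0.1]
wrist nut_top {'centre': [296.9, 112.5], 'p': 0.94} [ 562.8 -115.6   48. ] d [ 562.6 -115.5   50.4]
wrist worm_top {'centre': [306.7, 20.7], 'p': 0.58} [539.6 -77.4  53. ] d [539.6 -77.4  53.5]
```

View pics/wrist7c.png

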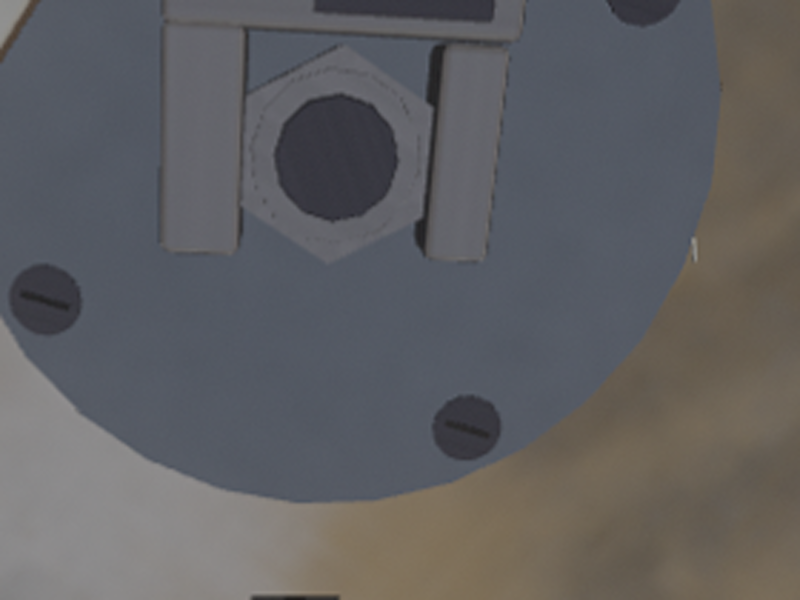

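Call:
carry_out --targets '[{"slide":[-0.65,1,-0.2],"turn":0},{"slide":[-0.65,1,-0.3],"turn":0},{"slide":[-0.65,1,-0.4],"turn":0},{"slide":[-0.65,1,-0.5],"turn":0},{"slide":[0,0.1,-0.5],"turn":0},{"slide":[0,0,-0.1],"turn":0},{"slide":[0,0,0],"turn":0}]'

```text
time_s: 9.6
position: [522.3, -61.6, 72.2]
orientation: [0.006, 0.949, 0.316, 0.007]
contact_force: [0.3, 0.4, 0.5]
width: 0.001
```

Call:
carry_out --targets '[{"slide":[0.2,-0.27,-0.1],"turn":0},{"slide":[0.16,-0.2,-0.14],"turn":0},{"slide":[0,0,0],"turn":0}]'

```text
time_s: 9.85
position: [533.2, -75.0, 67.4]
orientation: [0.006, 0.949, 0.316, 0.008]
contact_force: [0.3, -0.5, -0.6]
width: 0.001
```

Call:
carry_out --targets '[{"slide":[0,0,-0.16],"turn":0},{"slide":[0.12,-0.16,-0.03],"turn":0},{"slide":[0.12,-0.16,-0.02],"turn":0},{"slide":[0.12,-0.16,-0.02],"turn":0},{"slide":[0.12,-0.16,-0.02],"turn":0}]'

```text
time_s: 10.27
position: [545.0, -91.5, 61.7]
orientation: [0.003, 0.949, 0.315, 0.008]
contact_force: [-2.5, 4.1, 10.1]
width: 0.002
```

Call:
carry_out --targets '[{"slide":[0,0,0.3],"turn":0},{"slide":[-0.24,0.32,0],"turn":0},{"slide":[-0.24,0.32,0],"turn":0},{"slide":[0,0,-0.2],"turn":0},{"slide":[0,0,-0.12],"turn":0},{"slide":[0.12,-0.16,-0.04],"turn":0},{"slide":[0.12,-0.16,-0.02],"turn":0},{"slide":[0.12,-0.16,-0.02],"turn":0},{"slide":[0.12,-0.16,-0.02],"turn":0}]'

```text
time_s: 11.02
position: [539.5, -85.3, 61.0]
orientation: [-0.001, 0.949, 0.317, 0.008]
contact_force: [-18.5, 21.8, 36.0]
width: 0.002
```

Call:
carry_out --targets '[{"slide":[0,0,0.5],"turn":0},{"slide":[0,0,0.7],"turn":0},{"slide":[0.6,-0.9,0.6],"turn":0},{"slide":[0.7,-1,0.3],"turn":0},{"slide":[0.7,-1,0],"turn":0},{"slide":[0.2,-0.3,0],"turn":0},{"slide":[0,0,0],"turn":0}]'

```text
time_s: 11.6
position: [592.8, -164.5, 113.3]
orientation: [-0.002, 0.948, 0.319, 0.007]
contact_force: [-0.7, 0.4, -0.2]
width: 0.0
```

```bash
python3 look.py 8 wrist; python3 - <<'E'
import cv2
f=cv2.imread("pics/wrist8.png");cv2.imwrite("pics/wrist8c.png",cv2.resize(f[60:270,180:460],(800,600),interpolation=cv2.INTER_CUBIC))
E
```

```text
11.6 [ 592.8 -164.5  113.3] [-0.002  0.948  0.319  0.007] [-0.7  0.4 -0.2]
wrist nut_top {'centre': [289.5, 145.1], 'p': 0.82} [ 562.2 -117.5   48. ] d [ 561.9 -117.2   50.4]
wrist worm_top {'centre': [301.0, 55.2], 'p': 0.95} [539.3 -78.7  53. ] d [539.3 -78.7  53.2]
```

View pics/wrist8c.png

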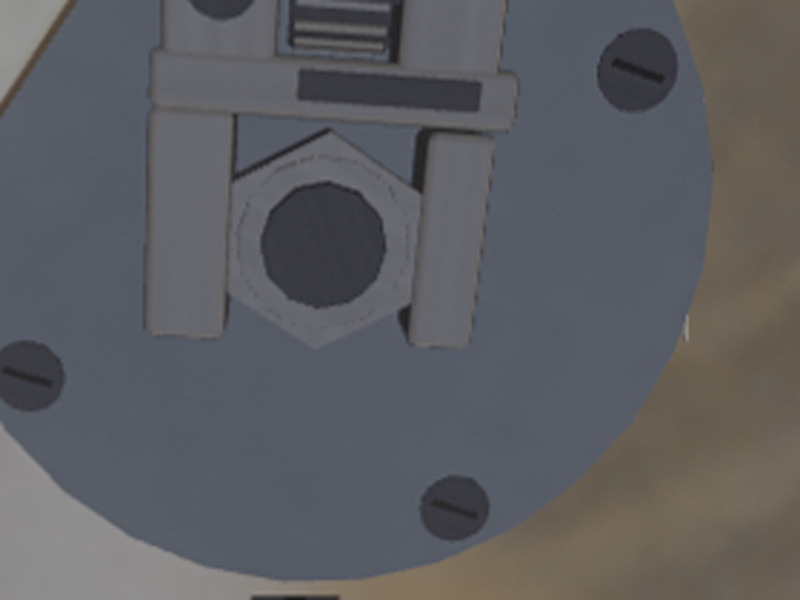

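Call:
carry_out --targets '[{"slide":[-0.65,0.9,0],"turn":-6.5},{"slide":[-0.65,0.9,0],"turn":-6.5},{"slide":[-0.65,0.9,0],"turn":-6.5},{"slide":[-0.65,0.9,0],"turn":0},{"slide":[-0.65,0.9,0],"turn":0},{"slide":[-0.65,0.9,0],"turn":0},{"slide":[-0.65,0.9,0],"turn":0},{"slide":[0,0,0],"turn":0}]'

```text
time_s: 12.47
position: [464.0, 7.5, 111.4]
orientation: [-0.003, 0.989, 0.148, 0.005]
contact_force: [0.5, -0.4, -0.3]
width: -0.004
```

```bash
python3 look.py 9 wrist
```

```text
12.4667 [464.    7.5 111.4] [-0.003  0.989  0.148  0.005] [ 0.5 -0.4 -0.3]
wrist wrench_grip {'centre': [345.7, 208.8], 'p': 0.78} [493.8  35.5  42. ] d [493.3  35.9  43.6]
```

View pics/wrist9.png

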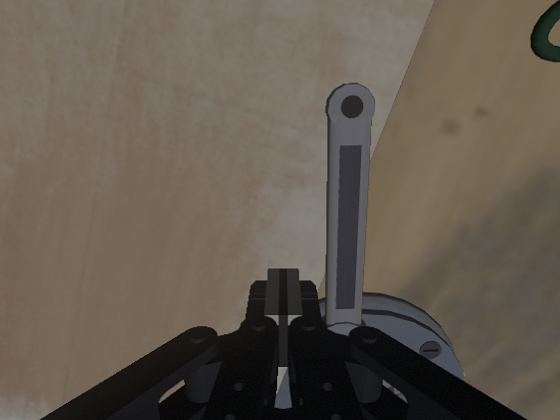

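Call:
carry_out --targets '[{"slide":[0,0.35,-0.3],"turn":0},{"slide":[0,0.35,-0.7],"turn":0},{"slide":[0,0,-0.8],"turn":0},{"slide":[0,0,-0.6],"turn":0},{"slide":[0,0,0],"turn":0}]'

```text
time_s: 13.08
position: [471.9, 20.8, 48.1]
orientation: [-0.002, 0.989, 0.145, 0.008]
contact_force: [-0.3, 0.5, -0.9]
width: -0.002
```

Call:
carry_out --targets '[{"slide":[0.1,0.03,-0.06],"turn":0},{"slide":[0.21,0.12,-0.02],"turn":-2},{"slide":[0.21,0.12,0],"turn":-2},{"slide":[0.22,0.11,0],"turn":-2},{"slide":[0.23,0.1,0],"turn":-2},{"slide":[0.23,0.09,0],"turn":-2},{"slide":[0,0,0],"turn":0}]'

```text
time_s: 13.67
position: [503.9, 35.2, 46.9]
orientation: [-0.001, 0.999, 0.052, 0.006]
contact_force: [0.7, -0.9, 0.3]
width: 0.004
```

```bash
python3 look.py 10 wrist
```

```text
13.6667 [503.9  35.2  46.9] [-0.001  0.999  0.052  0.006] [ 0.7 -0.9  0.3]
wrist wrench_grip {'centre': [327.8, 274.3], 'p': 0.58} [520.7  46.8  42. ] d [520.4  47.4  43.2]
```

View pics/wrist10.png

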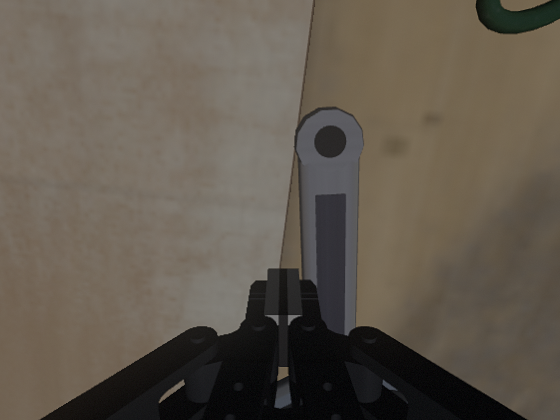

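Call:
carry_out --targets '[{"slide":[0.24,0.09,0],"turn":-2},{"slide":[0.24,0.08,0],"turn":-2},{"slide":[0.25,0.07,0],"turn":-2},{"slide":[0.25,0.06,0],"turn":-2},{"slide":[0.25,0.05,0],"turn":-2},{"slide":[0.25,0.04,0],"turn":-2},{"slide":[0.25,0.03,0],"turn":-2},{"slide":[0.25,0.02,0],"turn":-2},{"slide":[0.25,0.01,0],"turn":-2},{"slide":[0.25,0,0],"turn":-2},{"slide":[0,0,0],"turn":0}]'

```text
time_s: 14.78
position: [559.7, 46.7, 46.7]
orientation: [-0.003, 0.992, -0.126, 0.001]
contact_force: [0.1, 0.2, 0.3]
width: -0.001
```

```bash
python3 look.py 11 wrist scene
```

```text
14.7833 [559.7  46.7  46.7] [-0.003  0.992 -0.126  0.001] [0.1 0.2 0.3]
wrist wrench_grip {'centre': [325.6, 277.4], 'p': 0.83} [577.7  50.3  42. ] d [577.8  51.1  43.3]
scene nut_top {'centre': [296.1, 195.0], 'p': 0.61} [ 562.2 -107.8   48. ] d [ 562.1 -107.5   48.3]
scene worm_top {'centre': [290.5, 200.1], 'p': 0.76} [564.6 -83.7  53. ] d [567.4 -89.7  46.1]
scene wrench_grip {'centre': [255.9, 246.0], 'p': 0.81} [575.9  53.1  42. ] d [576.2  52.6  41.2]
scene wrench_grip {'centre': [289.2, 203.4], 'p': 0.61} [567.2 -82.9  42. ] d [563.1 -74.2  52.2]
```

View pics/scene11.png

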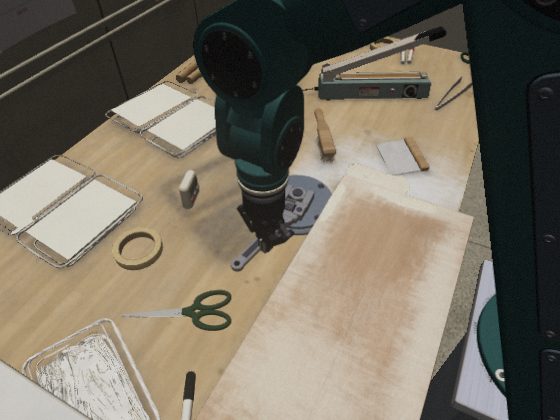

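Call:
carry_out --targets '[{"slide":[0.25,-0.01,0],"turn":-2},{"slide":[0.25,-0.02,0],"turn":-2},{"slide":[0.25,-0.03,0],"turn":-2},{"slide":[0.25,-0.04,0],"turn":-2},{"slide":[0.25,-0.05,0],"turn":-2},{"slide":[0.25,-0.06,0],"turn":-2},{"slide":[0.25,-0.06,0],"turn":-2},{"slide":[0.25,-0.07,0],"turn":-2},{"slide":[0,0,0],"turn":0}]'

```text
time_s: 15.93
position: [606.7, 40.3, 46.4]
orientation: [-0.004, 0.964, -0.266, -0.002]
contact_force: [2.3, -1.2, 1.9]
width: -0.001
```

```bash
python3 look.py 12 wrist scene
```

```text
15.9333 [606.7  40.3  46.4] [-0.004  0.964 -0.266 -0.002] [ 2.3 -1.2  1.9]
wrist wrench_grip {'centre': [324.7, 274.7], 'p': 0.86} [625.1  39.9  42. ] d [625.3  40.3  42.8]
scene nut_top {'centre': [296.0, 193.2], 'p': 0.59} [ 564.8 -112.8   48. ] d [ 564.2 -111.4   49.6]
scene worm_top {'centre': [282.3, 199.7], 'p': 0.6} [581.1 -76.8  53. ] d [581.5 -77.5  52.1]
scene wrench_grip {'centre': [237.3, 233.3], 'p': 0.74} [626.2  41.4  42. ] d [626.1  41.5  42.2]
```

Call:
carry_out --targets '[{"slide":[-0.5,0.27,0],"turn":0},{"slide":[-0.4,0.2,0.4],"turn":0},{"slide":[0,0,1],"turn":0},{"slide":[0,0,1],"turn":0},{"slide":[0,0,1],"turn":0},{"slide":[-0.2,-1,0.5],"turn":0},{"slide":[-0.2,-1,0],"turn":0},{"slide":[-0.2,-1,0],"turn":0},{"slide":[-0.2,-1,0],"turn":0},{"slide":[-0.2,-1,0],"turn":0},{"slide":[-0.2,-1,0],"turn":0},{"slide":[-0.2,-1,0],"turn":0},{"slide":[-0.2,-1,0],"turn":0},{"slide":[0,-0.5,0],"turn":0},{"slide":[0,0,0],"turn":0}]'

```text
time_s: 17.58
position: [532.4, -164.2, 158.5]
orientation: [-0.003, 0.965, -0.26, -0.001]
contact_force: [0.3, -0.4, -0.0]
width: 0.0
```

```bash
python3 look.py 13 wrist; python3 - <<'E'
import cv2
f=cv2.imread("pics/wrist13.png");cv2.imwrite("pics/wrist13c.png",cv2.resize(f[60:270,180:460],(800,600),interpolation=cv2.INTER_CUBIC))
E
```

```text
17.5833 [ 532.4 -164.2  158.5] [-0.003  0.965 -0.26  -0.001] [ 0.3 -0.4 -0. ]
wrist nut_top {'centre': [291.0, 130.1], 'p': 0.86} [ 564.6 -115.8   48. ] d [ 564.7 -115.5   50.8]
wrist worm_top {'centre': [268.8, 63.7], 'p': 0.78} [572.8 -73.8  53. ] d [572.8 -73.8  52.9]
```

View pics/wrist13.png

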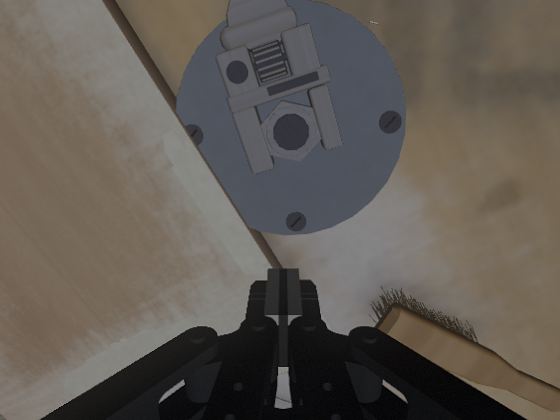

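```bash
python3 - <<'E'
import cv2
f=cv2.imread("pics/wrist13.png");cv2.imwrite("pics/wrist13c.png",cv2.resize(f[80:185,220:360],(800,600),interpolation=cv2.INTER_CUBIC))
E
```

```text
(no output)
```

View pics/wrist13c.png

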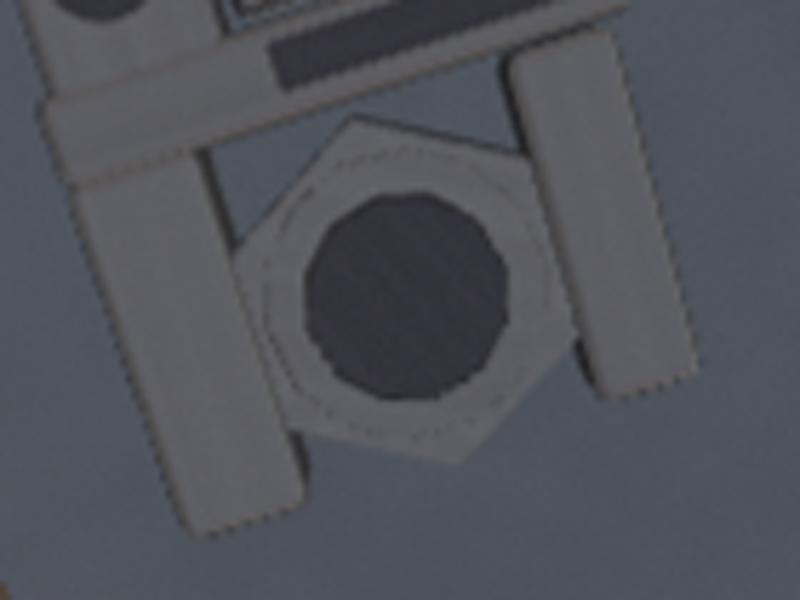

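```bash
python3 - <<'E'
from h import *
s=snapshot("wrist")
f=800/140
def ang(s,a,b):
    A=unproj(s,a,z=46);B=unproj(s,b,z=46);d=A-B;print(A.round(1),B.round(1),np.hypot(*d[:2]));return np.degrees(np.arctan2(d[1],d[0]))
a13=ang(s,(220+352/f,80+118/f),(220+460/f,80+462/f))
# wrist1 initial
s1={k:s[k] for k in s}
# pose at wrist1/8: last_wrist is overwritten; derive camera from tool offset
from scipy.spatial.transform import Rotation as Ro
def T(pos,q): 
    M=np.eye(4);M[:3,:3]=Ro.from_quat([q[1],q[2],q[3],q[0]]).as_matrix();M[:3,3]=pos;return M
o=observe()
C=np.eye(4);C[:3,:3]=cv2.Rodrigues(np.array(s["rvec"],float))[0];C[:3,3]=np.ravel(s["tvec"])
E=C@T(o['position'],o['orientation'])  # tool->cam
def cam(pos,q):
    q=np.array(q)/np.linalg.norm(q);c=E@np.linalg.inv(T(pos,q));d=dict(s);d["rvec"]=cv2.Rodrigues(c[:3,:3])[0];d["tvec"]=c[:3,3];return d
f=800/280
s7=cam([598.6,-177.6,122.9],[0.007,0.95,0.312,0.008]);s8=cam([592.8,-164.5,113.3],[-0.002,0.948,0.319,0.007])
a7=ang(s7,(180+343/f,60+45/f),(180+330/f,60+263/f))
a8=ang(s8,(180+329/f,60+129/f),(180+316/f,60+348/f))
print(a7,a8,a13, a7-a13,a8-a13, o['position'],o['contact_force'])
E
```

```text
[568.6 -93.6  46. ] [ 560.1 -134.    46. ] 41.313654764789845
[ 552.9 -101.3   46. ] [ 575.7 -135.6   46. ] 41.263932540592215
[ 552.1 -101.1   46. ] [ 575.6 -135.7   46. ] 41.82047885045194
123.63340435299774 124.27332628910855 78.06490318635203 45.56850116664572 46.20842310275653 [ 532.75599344 -161.26281329  158.02923153] [ 0.01380083  0.80402496 -0.09672442]
```

```bash
python3 -c "
from cell import *
print(sign_off())"
```

```text
the job is handed in; nothing more can be done
None
```

I closed the wrench's jaws on the nut and tightened the nut by about 45°, then handed the job in. The hand-in reports no verdict.

**What I did:** I stroked the worm towards the nut with shut fingers, four times in all, until the worm stopped and the finger met resistance. I then pushed the handle clockwise with the closed fingers in three short moves. Finally I backed off and lifted clear, leaving the wrench lying on the nut.

**Last checks (wrist camera):**
- **Nut angle:** it turned about 45.6° from its position after the second stroke, or 46.2° from just before the push. The corner-to-corner size measured 41.3 mm, against 41.6 mm expected.
- **Jaws:** both touch the nut's flats, and I saw no gap.
- **Wrench position:** the worm is about 43 mm from the nut by the network's points, against 46 mm stated, which is within the camera and network error. Its top is at about 53 mm, which fits lying flat; I did not measure the tilt itself.
- **Robot:** the tool is about 110 mm above the wrench, with no contact force.

**What disagreed or went wrong:**
- **Worm pressure:** it took 10 to 14 N, more than the stated 2 to 6 N. The last stroke against the stop briefly reached about 36 N down and 28 N sideways at the fingertips, which is high but well below the 120 N wrist limit.
- **Camera estimates:** the scene camera's first estimates of the nut were up to 10 mm off the wrist camera's, so I used the wrist camera's values.

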